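Fit a dome stake in the bench socket and tap its taper home

ROBOT

A 6-joint arm with a two-finger parallel gripper is mounted at the origin on the work surface. World frame = base frame: x ahead of the robot, y to its left, z up, the work surface at z = 0. Lengths are in mm, angles in degrees, forces in N, time in s.
With the tool pointing down it reaches from about 325 to 900 mm from the base axis. Payload 3.5 kg.
Tool frame: the origin (TCP) lies between the finger pads; the fingertips stand 14 mm ahead of it and the grasp point (between the pads) lies 5 mm behind it (manip.tip_reach is the distance from the TCP to the fingertips, in mm); z points along the fingers, y is the line along which they close (so a half turn about z gives the same grasp; the last joint's range is limited). The gripper opens to 85 mm and grips with 20 to 120 N. Pads are 22 mm wide; open, the fingers measure 114 mm over their backs; the gripper's body (76 mm by 85 mm) begins 54 mm behind the grasp point. The pads swing forward as they close: fully open they stand 13 mm farther back than shut.
Start: joints at [66.899, 15.837, -1.513, 72.651, 0, 84.076], TCP at [184.587, 597.118, 245.313] pointing down, gripper open.
Joint ranges: [-178.77, 178.77], [-48.84, 107.48], [-61.69, 71.31], [-111.58, 123.2], [-90, 87.43], [-180, 180]. Speed limits (degrees/s): [147.25, 147.25, 180, 180, 180, 180].

INTERFACE

Orientations are given as [roll, pitch, yaw] about the fixed x, y, z axes, in that order (R = Rz(yaw) Ry(pitch) Rx(roll)).
In Python, from rig import manip, viewer gives the robot as it stands.
- The arm moves only by the shell command python3 -m handwheel 'ROWS' [OPENING] [FORCE]. ROWS is text: rows parted by semicolons, each of 6 numbers parted by spaces: the shift along the tool's x, y, z scaled (see below), then the turn, a rotation vector about the tool's x, y, z scaled (see below). A call has 1 to 5 rows; each row shifts and turns the commanded pose from where the row before left it, along the tool's axes as they then stand; what a row does not reach is not made up. The controller multiplies each number of a shift by 0.025 m and each number of a turn by 0.08 rad. A row lasts 1/10 s, in which the tool goes at most 50 mm and 8.59 degrees, less where a joint would pass 70% of its speed; a pose out of reach is approached as far as the arm can. A call with a number of a shift or a turn outside -1 to 1 is refused whole. A call with a gripper value outside its range is refused whole. OPENING is the closure, from 0 (fully open) to 1 (shut), set as the call begins (- or left out, the last holds). The fingers move at their own pace and stop on an object; FORCE is the grip in N (left out, the last holds). Time passes only in rows, so rows that do not move let the fingers close. It gives the time, the measured TCP pose, the force, the opening and the grip force at its end, in the units of the state.
- manip.read_state(): the state, without advancing time (a new reading comes with each control period).
- viewer.camera(name): name is "side" or "top"; returns a dict with "image" (480x640x3 uint8, red, green, blue), "fovy" (degrees; the focal length in pixels is half the picture's height over the tangent of half this angle, whatever the lens; pixels are square), "cx", "cy" (the principal point, pixels), "k1" (the pictures are not rectified: a ray, as slopes to the right and down, at radius r is drawn at 1 + k1 r^2 times it, then the intrinsics apply), "cam_to_world" (4x4, takes a point from camera to world coordinates). Camera axes: x right, y up, looking along -z (the intrinsics and any distortion apply to the point x, -y, -z); pixel columns grow to the right and rows downward; lengths in mm; the calibration is good to about 2 mm. A picture is of the moment at which its call begins. There is no depth.
- manip.hand_in(): hands the job in; it is judged then, once.
The state is a dict: "time": time; "joint_pos": joint angles; "qd": joint speeds; "joint_efforts": joint torques, N m; "tcp_pos": TCP position; "tool_rot": TCP orientation; "ft_force": force on the tool from outside, world axes, zero at the start; "ft_torque": the same for the moment, N m; "gripper_width": finger opening in mm; "grip_force": force on a finger pad.
Only numpy, scipy, OpenCV 4.12 (cv2) and the standard library are available. Lean on these libraries where they do the work, as an engineer would, in place of code of your own. Each camera call takes 0.05 s, during which the arm holds its last target. There are 200 camera calls.

TASK

Take the steel stake with the rounded dome from the wooden block, set its tapered shank in the green bench socket without forcing it, and let go. Then drive it down with the white-faced mallet, in at least two separate light taps (lift clear between them, never a hard blow), until the collar is fully home on the socket's rim and a further tap meets something solid. Stand the mallet back upright on its black rubber pad, and leave the other two stakes in their holes.

Things in the scene. Friction and masses are not known exactly. Their poses are not given: they have to be found in the camera images.
- rack: hardwood block, 75 (its x) x 220 (its y) x 56 mm high, fixed; three 28 mm holes on its centre line, at its y = -75, 0 and +75 mm, each holding one stake upright with the collar resting on the block's top. Origin: centre of its underside, on the bench; z up.
- dome_grip (a point): centre of the head of the dome stake (the one to fit), polished steel, about 0.3 kg, z up along it. The head is 40 mm across at this height; its round dome rises 20 mm above this point, its underside is 10 mm below. Under it: a neck 18 mm thick and 22 mm long, then the collar, whose underside is 40 mm below this point.
- dome_collar (a point): centre of the underside of the dome stake's collar (36 mm across, 8 mm thick), where the smooth taper shank begins: 44 mm long, 25 mm thick here and 10.9 mm at the tip; z up along the stake. The top of the dome is 60 mm above this point.
- flat_grip (a point): centre of the head of the flat-topped dark stake; same 44 mm taper shank, 36 mm collar, neck and 40 mm wide head as the dome stake. Leave it alone.
- cone_grip (a point): centre of the head of the pointed brass cone stake; same 44 mm taper shank, 36 mm collar, neck and 40 mm wide head as the dome stake. Leave it alone.
- socket: the bench socket: fixed green casting, 62 mm high, on a 100 mm square foot, origin under its centre. Inside, four sprung steel jaws form the taper. The push needed grows as the jaws wedge, from about 8 N to 15 to 25 N just before the collar meets the rim and stops dead. The stake stays wherever it was driven to.
- socket_rim (a point): centre of the socket's round mouth, level with its rim, 62 mm above the bench; z up. Rim about 60 mm across outside, 27 mm inside. Set in by its own weight, the dome stake stays with its collar about 7 to 10 mm above this point.
- mallet_grip (a point): centre of the handle's lower part of a small upright mallet, 102 mm tall in all, about 0.24 kg: white nylon head 44 mm across and 36 mm high at the bottom, dark wooden handle 22 mm thick standing on it. This point is 60 mm above its striking face (the flat underside) and 42 mm below the handle's top. z up along the handle.
- mallet_face (a point): centre of the mallet's striking face, its flat underside; z up along the handle
- mallet: the mallet; origin at the centre of its striking face. Light taps of 15 to 30 N suffice; over 40 N would bruise the polished dome.
- dome: the dome stake; origin at the centre of its shank's lower tip, 44 mm below the collar's underside
- pad: black rubber disc 90 mm across, 6 mm thick, fixed; the mallet stands on it at the start. Origin: centre of its underside, on the bench.
Things that resemble listed ones, but are neither listed nor needed, are in the scene too. Leave any purple look-alike of the mallet alone.

How it is judged:
By the outcome, as a careful person would: the job done as asked, in the order asked, and still so for the second after the job is handed in, with the robot touching nothing.
It also fails if it takes over 72 s, if anything falls off the work surface, if the arm or the gripper's body presses on something with over 40 N, if the wrist force passes 120 N, or if a joint passes its speed limit or range.

## Working session

There is one attempt and no reset: what is moved stays moved. The work goes in short steps, Python scripts to look and compute and a shell command to move; the robot and the scene stay as the last step left them, time stands still between calls to the robot, and variables do not carry over. Pictures are saved under pics/ and viewed, at most 10 in all, crops included, and the job is handed in when it is done.

```bash
ls; mkdir -p pics
cat > h.py <<'E'
import numpy as np,cv2
from rig import manip,viewer
def shot(n,f):
    c=viewer.camera(n); cv2.imwrite(f,c["image"][:,:,::-1]); np.save(f+'.npy',{k:c[k] for k in c},allow_pickle=True); return c
def load(f): return np.load(f+'.npy',allow_pickle=True).item()
def K(c):
    f=240/np.tan(np.radians(c["fovy"])/2); return np.array([[f,0,c["cx"]],[0,f,c["cy"]],[0,0,1.]]),np.array([c["k1"],0,0,0,0.])
def ray(c,u,v):
    k,d=K(c); p=cv2.undistortPoints(np.array([[[u,v]]],float),k,d)[0,0]
    M=np.array(c["cam_to_world"]); r=M[:3,:3]@[p[0],-p[1],-1]; return M[:3,3],r/np.linalg.norm(r)
def atz(c,u,v,z):
    o,r=ray(c,u,v); return o+r*(z-o[2])/r[2]
def tri(c1,p1,c2,p2):
    o1,r1=ray(c1,*p1);o2,r2=ray(c2,*p2)
    t=np.linalg.lstsq(np.c_[r1,-r2],o2-o1,rcond=None)[0]
    a,b=o1+r1*t[0],o2+r2*t[1]; return (a+b)/2,np.linalg.norm(a-b)
def proj(c,P):
    M=np.linalg.inv(np.array(c["cam_to_world"])); p=(M@np.r_[P,1])[:3]*[1,-1,-1]; k,d=K(c)
    return cv2.projectPoints(p.reshape(1,1,3),np.zeros(3),np.zeros(3),k,d)[0].ravel()
E
python3 - <<'E'
from h import *
for n in("side","top"):
    c=shot(n,f"pics/{n}0.png"); print(n,c["fovy"],c["cx"],c["cy"],c["k1"],np.round(c["cam_to_world"],3).tolist())
print(manip.read_state())
E
```

```text
pics
side 57.18539651098472 319.19741916436095 237.97427193945808 0.03790562176047267 [[0.987, 0.132, -0.092, 446.906], [-0.16, 0.743, -0.65, -563.325], [-0.018, 0.656, 0.755, 785.887], [0.0, 0.0, 0.0, 1.0]]
top 47.19988523830026 330.59679280776925 237.5881748955146 -0.16519039680108882 [[0.025, 0.995, -0.092, 438.355], [-1.0, 0.024, -0.003, 17.745], [-0.001, 0.092, 0.996, 1308.78], [0.0, 0.0, 0.0, 1.0]]
{'time': 0.1, 'joint_pos': array([ 6.68990052e+01,  1.58742299e+01, -1.58839641e+00,  7.26514862e+01,
       -3.97403090e-04,  8.40741984e+01]), 'qd': array([-0.08881336, -0.00120198,  0.14770447, -0.07487091, -0.08602076,
       -0.10069485]), 'joint_efforts': array([ 4.39260184e-04, -4.46707177e+01,  2.96128589e+01,  8.43819202e-03,
       -1.24275930e-04,  6.22399284e-06]), 'tcp_pos': array([184.32114686, 596.50193331, 244.28098256]), 'tool_rot': array([-1.79886456e+02, -1.13857449e-02,  1.62824796e+02]), 'ft_force': array([-0.09140733,  0.76282509,  0.00504518]), 'ft_torque': array([-0.01851271, -0.0234932 ,  0.0363032 ]), 'grip_force': 0.0, 'gripper_width': 85.24229287742465}
```

View pics/side0.png

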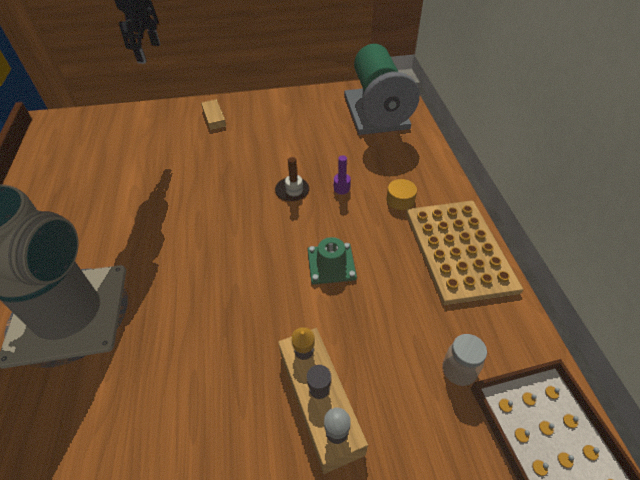

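View pics/top0.png

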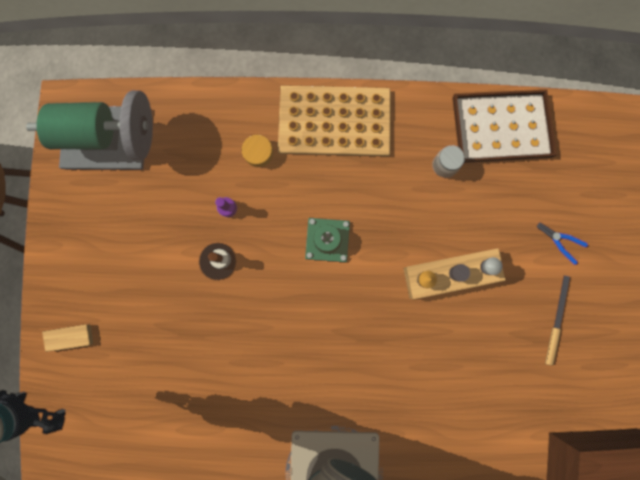

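Side view: three stakes stand in the block, brass cone (303,340), dark flat (319,378) and bright steel dome (337,423). In the top view they are at (427,280), (459,273) and (492,267). The silver rounded one is the dome stake. The mallet with the white head on the black pad is at side (293,186), top (218,261). The one at (342,180) is the purple look-alike. The socket is at side (332,255), top (327,239). I'll confirm in enlarged crops.

Run:
```python
from h import *
def mos(f,boxes):
    im=cv2.imread(f); out=[]
    for x,y in boxes: out.append(cv2.resize(im[y:y+100,x:x+130],None,fx=3,fy=3,interpolation=cv2.INTER_CUBIC))
    out+= [np.zeros_like(out[0])]*(4-len(out))
    return np.vstack([np.hstack(out[:2]),np.hstack(out[2:])])
cv2.imwrite('pics/s1.png',mos('pics/side0.png',[(270,310),(270,375),(265,215),(260,120)]))
cv2.imwrite('pics/t1.png',mos('pics/top0.png',[(390,225),(265,190),(165,210)]))
```

```text
(no output)
```

View pics/s1.png

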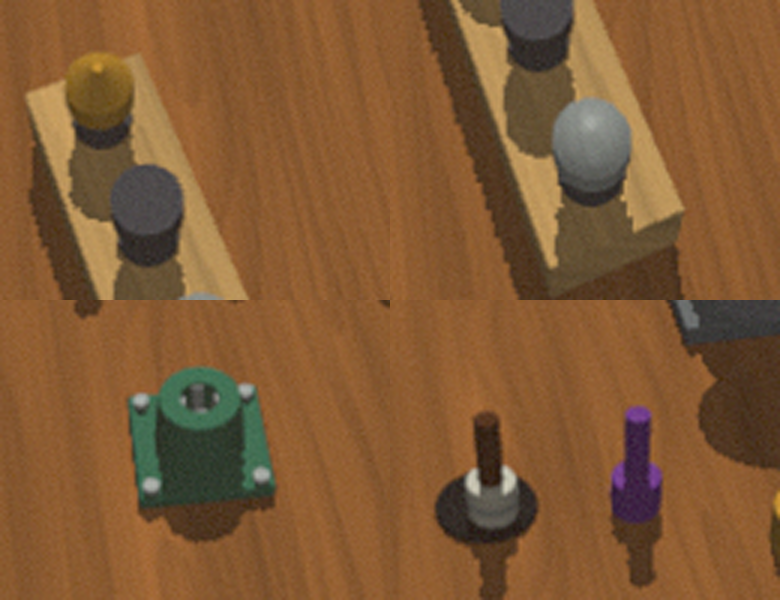

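View pics/t1.png

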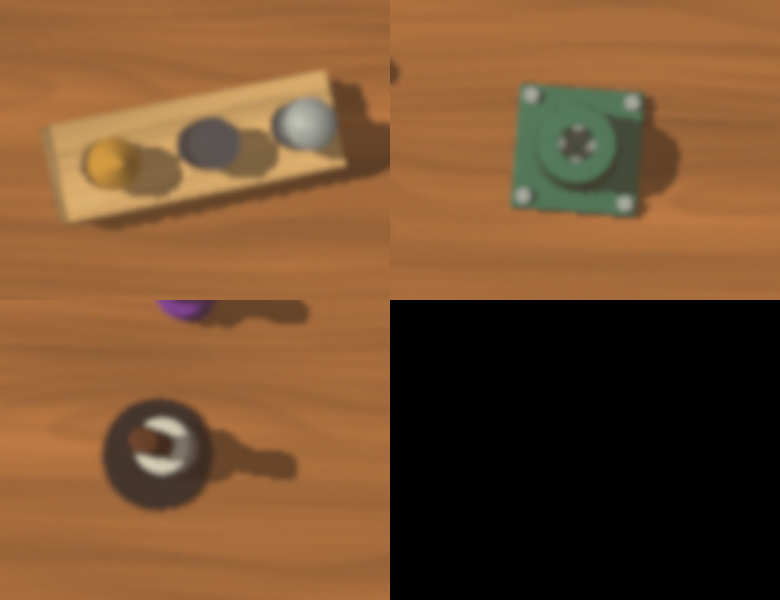

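Crops confirm the targets. The bright round dome is at side (337,421), top (492.3,266.3). The rim centre is at side (331.5,248), top (327.3,238). The white-headed mallet has its handle top at side (292,159), top (212.5,257), and its pad centre at side (292.3,188.3), top (217.7,261.3). Purple is off to the right in the side view.

Run:
```python
from h import *
s=load('pics/side0.png');t=load('pics/top0.png')
for n,a,b,z in [('dome',(337,421.3),(492.5,266.3),96),('cone tip',(303,331.5),(427.5,279),116),('flat',(319,377),(460,272.5),100),('rim',(331.5,248),(327.3,238),62),('mtop',(292,159),(212.3,257),108),('pad',(292.3,188.3),(217.7,261.3),6),('purple',(342.3,158),(222,200),102)]:
    p,e=tri(s,a,t,b); print(n,p.round(1),round(e,1),'side',atz(s,*a,z).round(1)[:2],'top',atz(t,*b,z).round(1)[:2])
```

```text
dome [ 496.3 -340.3  104.3] 3.2 side [ 498.5 -337.7] top [ 495.1 -342.7]
cone tip [ 465.4 -191.4  118.8] 4.0 side [ 467.5 -189.8] top [ 463.5 -191.9]
flat [ 480.9 -267.1  101.6] 2.7 side [ 482.4 -266.4] top [ 479.6 -267.5]
rim [554.7  28.9  59.9] 3.5 side [556.2  27.3] top [552.8  29.1]
mtop [502.6 281.2 108.1] 4.7 side [505.  281.4] top [500.3 281.3]
pad [497.9 290.2   5.3] 4.5 side [500.1 289.5] top [495.6 290.1]
purple [626.9 265.7 105.9] 2.4 side [626.7 270.4] top [628.7 266.4]
```

Both cameras agree within their calibration. The stake spacing is 152 mm against 150, and the rim height is 59.9 against 62. Targets are dome (496,-340), rim (554.7,28.9) and mallet axis (502.6,281.2); rack yaw is about 11.7°. First I'll turn the tool so the fingers close across the rack.

```bash
cat > d.py <<'E'
# usage: d.py x y z [yaw] : remaining shift in units of tool axes
import sys,numpy as np
from scipy.spatial.transform import Rotation as R
from rig import manip
s=manip.read_state(); a=[float(v) for v in sys.argv[1:]]
r=R.from_euler('xyz',s['tool_rot'],degrees=True); g=R.from_euler('xyz',[180,0,a[3] if len(a)>3 else 101.7],degrees=True)
print('t',round(s['time'],2),'tcp',s['tcp_pos'].round(1),'rot',s['tool_rot'].round(2),'F',s['ft_force'].round(1),'w',round(s['gripper_width'],1),'grip',round(s['grip_force'],1))
print('shift units',(r.inv().apply(np.array(a[:3])-s['tcp_pos'])/25).round(2),'turn units',((r.inv()*g).as_rotvec()/.08).round(2))
E
H="python3 -m handwheel"
$H '0 1 0 0 0 1;0 1 0 0 0 1;0 1 0 0 0 1;0 1 0 0 0 1;0 1 0 0 0 1' | tail -3
$H '0 0 0 0 0 1;0 0 0 0 0 1;0 0 0 0 0 1;0 0 0 0 0 1;0 0 0 0 0 1' >/dev/null
$H '0 0 0 0 0 1;0 0 0 0 0 1;0 0 0 0 0 1;0 0 0 0 0 .33;0 0 0 0 0 0' >/dev/null
python3 d.py 496 -340 160
```

```text
ft_force: [-0.0, -0.8, 0.5]
gripper_width: 85.2
grip_force: 0.0
t 1.6 tcp [239.6 708.2 244.7] rot [-1.7996e+02  5.0000e-02  1.0177e+02] F [ 0.4  0.7 -0.5] w 85.4 grip 0.0
shift units [-43.13   1.49   3.42] turn units [-0.01  0.01  0.02]
```

```bash
H="python3 -m handwheel"
$H '-1 .15 0 0 0 0;-1 .15 0 0 0 0;-1 .15 0 0 0 0;-1 .15 0 0 0 0;-1 .15 0 0 0 0' >/dev/null
$H '-1 .15 0 0 0 0;-1 .15 0 0 0 0;-1 .15 0 0 0 0;-1 .15 0 0 0 0;-1 .15 0 0 0 0' >/dev/null
$H '-1 0 0 0 0 0;-1 0 0 0 0 0;-1 0 0 0 0 0;-1 0 0 0 0 0;-1 0 0 0 0 0' >/dev/null
$H '-1 0 0 0 0 0;-1 0 0 0 0 0;-1 0 0 0 0 0;-1 0 0 0 0 0;-1 0 0 0 0 0' >/dev/null
$H '-1 0 0 0 0 0;-1 0 0 0 0 0;-1 0 0 0 0 0;-1 0 0 0 0 0;-1 0 0 0 0 0' >/dev/null
$H '-1 0 0 0 0 0;-1 0 0 0 0 0;-1 0 0 0 0 0;-1 0 0 0 0 0;-1 0 0 0 0 0' >/dev/null
$H '-1 0 0 0 0 0;-1 0 0 0 0 0;-1 0 0 0 0 0;-1 0 0 0 0 0;-1 0 0 0 0 0' >/dev/null
$H '-1 0 0 0 0 0;-1 0 0 0 0 0;-1 0 0 0 0 0;-1 0 0 0 0 0;-1 0 0 0 0 0' >/dev/null
$H '-1 0 0 0 0 0;-1 0 0 0 0 0;-1 0 0 0 0 0;0 0 0 0 0 0' >/dev/null
python3 d.py 496 -340 160
```

```text
t 6.0 tcp [ 495.4 -339.4  245.1] rot [1.7997e+02 1.0000e-01 1.0165e+02] F [ 0.1  0.1 -0.3] w 85.2 grip 0.0
shift units [-0.02  0.02  3.4 ] turn units [ 0.01  0.02 -0.01]
```

```bash
H="python3 -m handwheel"
$H '0 0 1 0 0 0;0 0 1 0 0 0;0 0 1 0 0 0;0 0 1 0 0 0;0 0 1 0 0 0' >/dev/null
$H '0 0 .8 0 0 0;0 0 .5 0 0 0;0 0 .06 0 0 0;0 0 0 0 0 0' >/dev/null
python3 d.py 496 -340 86
python3 - <<'E'
from h import *
s=shot('side','pics/s2.png');t=shot('top','pics/t2.png')
a=s["image"][340:480,230:430,::-1];b=t["image"][200:340,400:600,::-1]
cv2.imwrite('pics/c2.png',cv2.resize(np.hstack([a,b]),None,fx=2,fy=2,interpolation=2))
E
```

```text
t 6.9 tcp [ 495.  -336.4   86.6] rot [180.    -0.   101.75] F [0.8 0.4 0.7] w 85.4 grip 0.0
shift units [-0.15  0.01  0.02] turn units [ 0.   -0.    0.01]
```

View pics/c2.png

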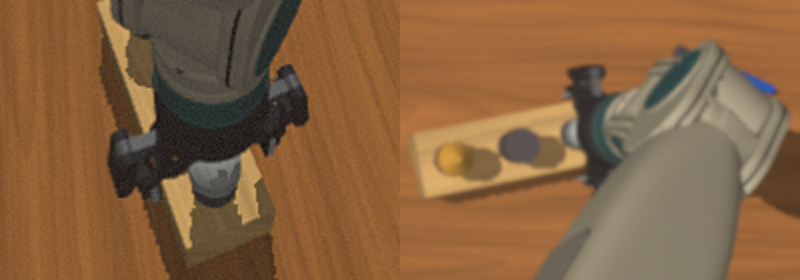

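The dome head (crop pixel 215,175) sits centred between the two fingers (138 and 290). I'll nudge the tool and close.

```bash
H="python3 -m handwheel"
$H '-.14 0 0 0 0 0;0 0 0 0 0 0' >/dev/null
$H '0 0 0 0 0 0;0 0 0 0 0 0;0 0 0 0 0 0;0 0 0 0 0 0;0 0 0 0 0 0' 1 40 >/dev/null
python3 d.py 496 -340 86
$H '0 0 0 0 0 0;0 0 0 0 0 0;0 0 0 0 0 0' >/dev/null
python3 d.py 496 -340 86
```

```text
t 7.7 tcp [ 495.8 -340.    86.6] rot [1.7997e+02 1.0000e-02 1.0173e+02] F [0.  0.4 1.4] w 39.0 grip 40.3
shift units [-0.    0.01  0.02] turn units [0.01 0.   0.01]
t 8.0 tcp [ 495.8 -340.    86.6] rot [1.7997e+02 1.0000e-02 1.0173e+02] F [0.7 1.9 3.2] w 38.9 grip 40.4
shift units [-0.    0.01  0.02] turn units [0.01 0.   0.01]
```

```bash
H="python3 -m handwheel"
$H '0 0 -.4 0 0 0;0 0 -.8 0 0 0;0 0 -1 0 0 0;0 0 -1 0 0 0;0 0 -1 0 0 0' - 60 >/dev/null
$H '0 0 -1 0 0 0;0 0 -.4 0 0 0;0 0 0 0 0 0' >/dev/null
python3 d.py 554.7 28.9 226
python3 - <<'E'
from h import *
s=shot('side','pics/s3.png');t=shot('top','pics/t3.png')
a=s["image"][280:480,200:450,::-1];b=t["image"][180:380,380:640-10,::-1]
cv2.imwrite('pics/c3.png',cv2.resize(np.hstack([a,b]),None,fx=1.6,fy=1.6,interpolation=2))
E
```

```text
t 8.8 tcp [ 496.  -340.6  227.7] rot [1.7992e+02 1.3000e-01 1.0172e+02] F [-0.4 -0.7 -2.7] w 38.5 grip 60.7
shift units [13.99  5.3   0.04] turn units [0.02 0.03 0.  ]
```

View pics/c3.png

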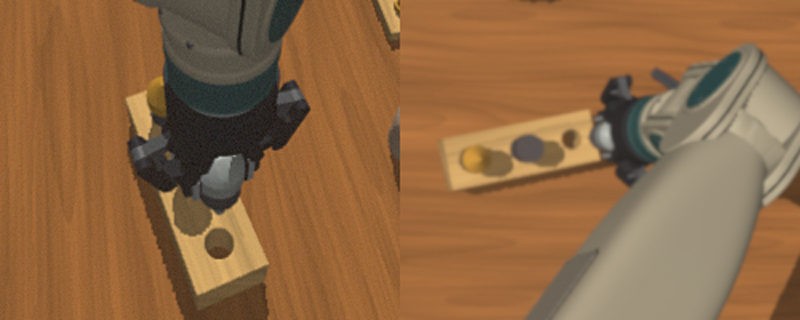

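```bash
H="python3 -m handwheel"
$H '.4 .2 0 0 0 0;.8 .35 0 0 0 0;1 .45 0 0 0 0;1 .45 0 0 0 0;1 .45 0 0 0 0' >/dev/null
$H '1 .4 0 0 0 0;1 .4 0 0 0 0;1 .4 0 0 0 0;1 .4 0 0 0 0;1 .4 0 0 0 0' >/dev/null
$H '1 .4 0 0 0 0;1 .3 0 0 0 0;1 .3 0 0 0 0;.8 .2 0 0 0 0;.6 .1 0 0 0 0' >/dev/null
$H '.39 .15 .7 0 0 0;0 0 .8 0 0 0;0 0 .8 0 0 0;0 0 .5 0 0 0;0 0 0 0 0 0' >/dev/null
python3 d.py 554.7 28.9 155
python3 - <<'E'
from h import *
s=shot('side','pics/s4.png');t=shot('top','pics/t4.png')
a=s["image"][170:290,260:400,::-1];b=t["image"][180:300,260:400,::-1]
cv2.imwrite('pics/c4.png',cv2.resize(np.hstack([a,b]),None,fx=2.8,fy=2.8,interpolation=2))
E
```

```text
t 10.9 tcp [552.9  29.9 153.5] rot [-1.7967e+02 -9.0000e-02  1.0172e+02] F [-0.8 -0.9 -2.4] w 38.7 grip 60.7
shift units [-0.05  0.06 -0.06] turn units [-0.07 -0.02  0.  ]
```

View pics/c4.png

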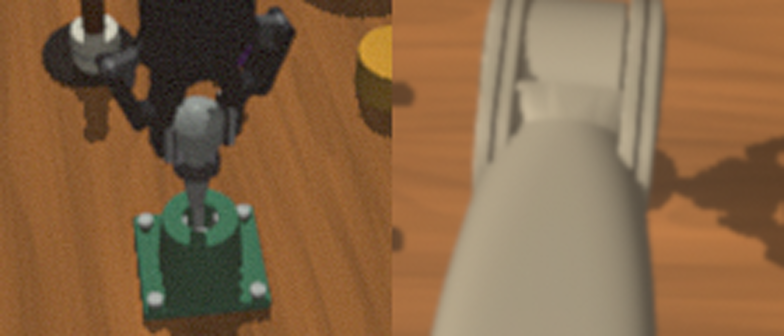

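Run:
```python
from h import *
s=load('pics/s4.png')
for P in [(554.7,28.9,62),(552.9,29.9,79),(552.9,29.9,128),(552.9,29.9,153),(552.9,29.9,70)]: print(P,((proj(s,P)-[260,170])*2.8).round(0))
```

```text
(554.7, 28.9, 62) [198. 217.]
(552.9, 29.9, 79) [195. 202.]
(552.9, 29.9, 128) [195. 158.]
(552.9, 29.9, 153) [195. 134.]
(552.9, 29.9, 70) [195. 210.]
```

Run:
```python
from h import *
s=load('pics/s4.png');o=load('pics/side0.png')
f=lambda i:cv2.resize(i["image"][195:275,305:360,::-1],None,fx=7,fy=7,interpolation=2)
cv2.imwrite('pics/c5.png',np.hstack([f(s),f(o)]))
```

```text
(no output)
```

View pics/c5.png

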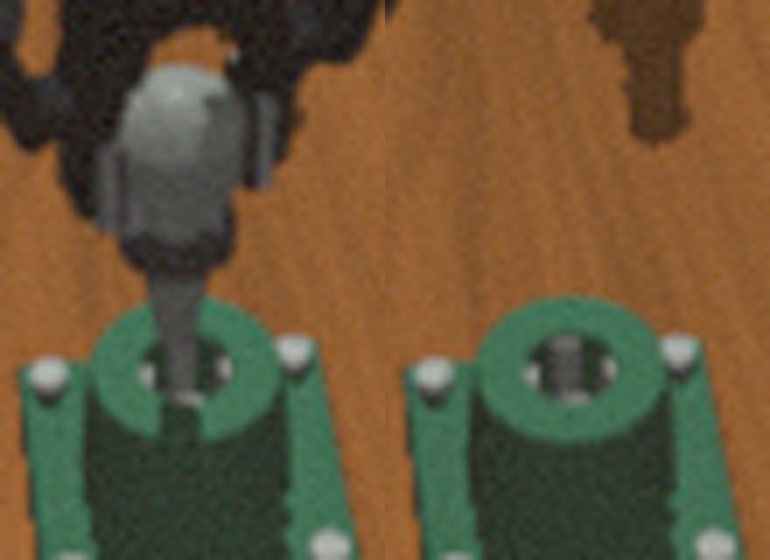

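The stake hangs upright. Its shank (crop x≈180) is about 1 px left of the rim centre (186), which agrees with the 2 mm TCP residual. I'll correct that and lower gently.

```bash
H="python3 -m handwheel"
$H '-.05 .08 0 0 0 0;0 0 .4 0 0 0;0 0 .4 0 0 0;0 0 .3 0 0 0;0 0 0 0 0 0' >/dev/null
python3 d.py 554.7 28.9 107
$H '0 0 .3 0 0 0;0 0 .2 0 0 0;0 0 0 0 0 0' >/dev/null
python3 d.py 554.7 28.9 107
```

```text
t 11.5 tcp [556.   28.9 126.8] rot [-1.7979e+02 -6.0000e-02  1.0172e+02] F [-0.3 -0.3 -2.3] w 38.7 grip 60.7
shift units [ 0.01 -0.05  0.79] turn units [-0.05 -0.01  0.  ]
t 11.8 tcp [557.1  29.1 115.4] rot [-1.7993e+02 -6.0000e-02  1.0173e+02] F [ 0.3  0.4 -3.9] w 38.3 grip 60.7
shift units [ 0.01 -0.09  0.34] turn units [-0.02 -0.01  0.01]
```

```bash
H="python3 -m handwheel"
$H '0 -.07 .16 0 0 0;0 0 0 0 0 0;0 0 0 0 0 0' >/dev/null
python3 d.py 555 28.9 107
$H '0 0 .1 0 0 0;0 0 0 0 0 0;0 0 0 0 0 0' >/dev/null
python3 d.py 555 28.9 107
```

```text
t 12.1 tcp [555.9  29.  112.3] rot [ 1.7998e+02 -6.0000e-02  1.0174e+02] F [ 1.3  2.5 -3.4] w 38.3 grip 60.7
shift units [ 0.01 -0.04  0.21] turn units [ 0.   -0.01  0.01]
t 12.4 tcp [556.3  28.9 110. ] rot [ 1.7994e+02 -4.0000e-02  1.0174e+02] F [ 0.7  4.2 -1.4] w 38.7 grip 60.8
shift units [ 0.01 -0.05  0.12] turn units [ 0.01 -0.01  0.01]
```

```bash
H="python3 -m handwheel"
$H '.06 -.02 0 0 0 0;0 0 0 0 0 0' >/dev/null
python3 d.py 555 28.9 107
$H '0 0 .1 0 0 0;0 0 0 0 0 0;0 0 0 0 0 0' >/dev/null
python3 d.py 555 28.9 107
```

```text
t 12.6 tcp [555.1  29.6 109.9] rot [-1.7999e+02  5.0000e-02  1.0172e+02] F [-0.2  2.5 -2.1] w 38.7 grip 60.8
shift units [-0.03 -0.01  0.11] turn units [-0.    0.01  0.  ]
t 12.9 tcp [555.3  29.9 107.2] rot [179.99  -0.   101.72] F [ 1.   2.2 -3. ] w 38.2 grip 60.8
shift units [-0.04 -0.02  0.01] turn units [ 0. -0.  0.]
```

```bash
H="python3 -m handwheel"
$H '.04 0 .1 0 0 0;0 0 0 0 0 0;0 0 0 0 0 0' >/dev/null
python3 d.py 555 28.9 103
$H '0 0 .08 0 0 0;0 0 0 0 0 0;0 0 0 0 0 0' >/dev/null
python3 d.py 555 28.9 103
```

```text
t 13.2 tcp [555.5  30.7 104.8] rot [1.7995e+02 4.0000e-02 1.0172e+02] F [ 3.3  2.2 -1.7] w 38.3 grip 60.8
shift units [-0.07 -0.03  0.07] turn units [0.01 0.01 0.  ]
t 13.5 tcp [555.7  30.8 103.1] rot [1.7991e+02 2.0000e-02 1.0172e+02] F [ 3.3  2.5 -1.8] w 38.8 grip 60.9
shift units [-0.07 -0.04  0.  ] turn units [0.02 0.   0.01]
```

```bash
H="python3 -m handwheel"
$H '0 0 0 0 0 0;0 0 0 0 0 0;0 0 0 0 0 0;0 0 0 0 0 0;0 0 0 0 0 0' 0 >/dev/null
python3 d.py 555 28.9 220
$H '0 0 -.4 0 0 0;0 0 -1 0 0 0;0 0 -1 0 0 0;0 0 -1 0 0 0;0 0 -1 0 0 0' >/dev/null
$H '1 -.2 -.5 0 0 0;1 -.2 0 0 0 0;1 -.2 0 0 0 0;1 -.2 0 0 0 0;1 -.2 0 0 0 0' >/dev/null
python3 d.py 502.6 281.2 200
python3 - <<'E'
from h import *
s=shot('side','pics/s6.png');t=shot('top','pics/t6.png')
a=s["image"][210:290,290:370,::-1];b=t["image"][200:280,280:360,::-1]
cv2.imwrite('pics/c6.png',cv2.resize(np.hstack([a,b]),None,fx=5,fy=5,interpolation=2))
E
```

```text
t 14.0 tcp [554.6  30.7 102.7] rot [-1.7996e+02  1.0000e-02  1.0172e+02] F [ 0.3 -0.2 -0.1] w 85.5 grip 0.0
shift units [-0.08 -0.   -4.69] turn units [-0.01  0.    0.  ]
t 15.0 tcp [504.7 149.  226.3] rot [1.7994e+02 1.0000e-02 1.0171e+02] F [ 0.4 -0.3  0. ] w 85.5 grip 0.0
shift units [5.2  0.99 1.05] turn units [0.01 0.   0.  ]
```

View pics/c6.png

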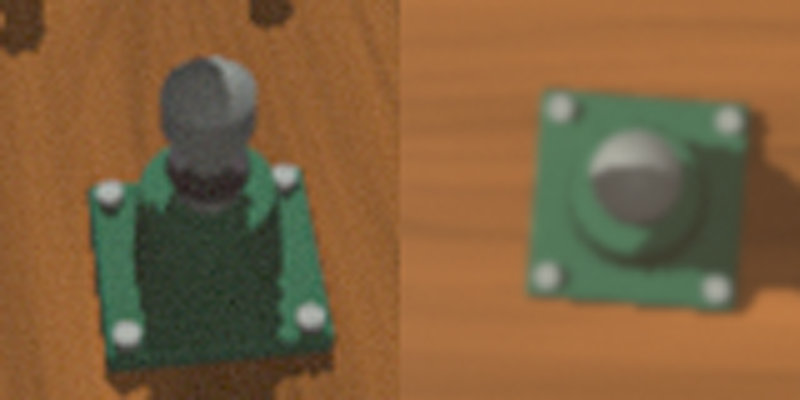

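The stake stands upright on its own in the socket, with the dome at side (331.6,230.6), top (327.4,235.2). Next is the mallet.

```bash
H="python3 -m handwheel"
python3 - <<'E'
from h import *
s=load('pics/s6.png');t=load('pics/t6.png')
p,e=tri(s,(331.6,230.8),t,(327.4,235.2)); print(p.round(1),e.round(1),atz(s,331.6,230.8,110).round(1),atz(t,327.4,235.2,110).round(1))
E
$H '1 .2 0 0 0 0;1 .2 0 0 0 0;1 .2 0 0 0 0;1 .2 0 0 0 0;.8 .1 0 0 0 0' >/dev/null
$H '.4 .1 0 0 0 0;0 0 .5 0 0 0;0 0 .7 0 0 0;0 0 0 0 0 0' >/dev/null
python3 d.py 502.6 281.2 61
```

```text
[555.2  28.4 115.6] 2.4 [557.4  33.4 110. ] [554.5  28.6 110. ]
t 16.0 tcp [501.2 278.5 192.1] rot [-1.7966e+02  1.0000e-01  1.0167e+02] F [-0.7  0.  -0.5] w 85.3 grip 0.0
shift units [0.1  0.11 5.24] turn units [-0.07  0.02 -0.01]
```

```bash
H="python3 -m handwheel"
$H '.1 .09 0 -.07 0 0;0 0 .9 0 0 0;0 0 1 0 0 0;0 0 1 0 0 0;0 0 1 0 0 0' >/dev/null
$H '0 0 .8 0 0 0;0 0 .5 0 0 0;0 0 0 0 0 0' >/dev/null
python3 d.py 502.6 281.2 61
$H '0 0 0 0 0 0;0 0 0 0 0 0;0 0 0 0 0 0' >/dev/null
python3 d.py 502.6 281.2 61
```

```text
t 16.8 tcp [504.7 282.8  64. ] rot [1.7983e+02 4.0000e-02 1.0169e+02] F [-0.5  0.  -0.6] w 85.1 grip 0.0
shift units [-0.05 -0.09  0.12] turn units [ 0.04  0.01 -0.  ]
t 17.1 tcp [506.6 284.   66.7] rot [ 1.7953e+02 -3.0000e-02  1.0172e+02] F [-1.3  0.2  1.1] w 85.7 grip 0.0
shift units [-0.08 -0.18  0.23] turn units [ 0.1  -0.01  0.  ]
```

```bash
H="python3 -m handwheel"
$H '0 0 0 0 0 0;0 0 0 0 0 0' >/dev/null
python3 d.py 502.6 281.2 61
$H '0 0 0 0 0 0;0 0 0 0 0 0' >/dev/null
python3 d.py 502.6 281.2 61; python3 -c "
from rig import manip;s=manip.read_state();print(s['joint_pos'].round(2),s['qd'].round(2),s['joint_efforts'].round(1))"
```

```text
t 17.3 tcp [505.9 283.7  65.9] rot [ 1.7963e+02 -1.0000e-02  1.0172e+02] F [-0.1  1.2  0.2] w 85.1 grip 0.0
shift units [-0.07 -0.15  0.19] turn units [ 0.08 -0.    0.01]
t 17.5 tcp [505.5 283.6  65.4] rot [179.68   0.   101.72] F [-0.2  0.5  0.8] w 85.5 grip 0.0
shift units [-0.07 -0.13  0.17] turn units [0.07 0.   0.  ]
[ 2.2930e+01  1.9890e+01 -1.9590e+01  5.0210e+01 -6.0000e-02  1.0121e+02] [ 0.01  0.1  -0.12 -0.03 -0.03  0.05] [  0.  -43.1  24.3  -0.   -0.   -0. ]
```

```bash
H="python3 -m handwheel"
$H '-.06 -.11 .15 .06 0 0;0 0 0 0 0 0;0 0 0 0 0 0' >/dev/null
python3 d.py 502.6 281.2 61
$H '0 0 0 0 0 0;0 0 0 0 0 0;0 0 0 0 0 0;0 0 0 0 0 0;0 0 0 0 0 0' 1 50 >/dev/null
python3 d.py 502.6 281.2 61
$H '0 0 0 0 0 0;0 0 0 0 0 0;0 0 0 0 0 0;0 0 0 0 0 0;0 0 0 0 0 0' >/dev/null
python3 d.py 502.6 281.2 61
```

```text
t 17.8 tcp [502.8 281.3  61.2] rot [-1.8000e+02  1.0000e-02  1.0172e+02] F [ 0.2  0.1 -0.8] w 85.3 grip 0.0
shift units [-0.   -0.01  0.01] turn units [-0.  0.  0.]
t 18.3 tcp [503.3 281.6  61.7] rot [179.94  -0.   101.72] F [0.8 0.1 0.9] w 21.2 grip 48.8
shift units [-0.01 -0.03  0.03] turn units [ 0.01 -0.    0.  ]
t 18.8 tcp [503.3 281.6  61.7] rot [179.94  -0.   101.72] F [0.4 0.3 1. ] w 20.5 grip 48.8
shift units [-0.01 -0.03  0.03] turn units [ 0.01 -0.    0.  ]
```

```bash
H="python3 -m handwheel"
$H '0 0 -.4 0 0 0;0 0 -.8 0 0 0;0 0 -1 0 0 0;0 0 -1 0 0 0;0 0 -1 0 0 0' - 100 >/dev/null
$H '-.4 0 -1 0 0 0;-.8 0 -.8 0 0 0;-1 0 -.4 0 0 0;-1 0 0 0 0 0;-1 0 0 0 0 0' >/dev/null
$H '-1 0 0 0 0 0;-1 0 0 0 0 0;-1 0 0 0 0 0;-.8 0 0 0 0 0;-.6 0 0 0 0 0' >/dev/null
$H '-.4 0 0 0 0 0;0 0 0 0 0 0' >/dev/null
python3 d.py 555 29.5 210
```

```text
t 20.5 tcp [548.7  60.4 221.4] rot [ 1.7999e+02 -1.0000e-02  1.0164e+02] F [-0.3  0.6 -2.6] w 19.9 grip 97.8
shift units [-1.26 -0.    0.46] turn units [ 0.   -0.   -0.01]
```

```bash
H="python3 -m handwheel"
$H '-.7 0 0 0 0 0;-.5 0 .2 0 0 0;0 0 .2 0 0 0;0 0 0 0 0 0;0 0 0 0 0 0' >/dev/null
python3 d.py 555 29.5 186
$H '0 0 .3 0 0 0;0 0 .2 0 0 0;0 0 .1 0 0 0;0 0 0 0 0 0' >/dev/null
python3 d.py 555 29.5 186
```

```text
t 21.0 tcp [554.3  32.5 211. ] rot [-1.7997e+02 -5.0000e-02  1.0175e+02] F [-0.6 -0.8 -2.9] w 19.9 grip 97.9
shift units [-0.13  0.    1.  ] turn units [-0.01 -0.01  0.01]
t 21.4 tcp [554.3  32.  195.7] rot [-1.7996e+02 -3.0000e-02  1.0173e+02] F [-0.6 -0.  -2.6] w 19.7 grip 97.9
shift units [-0.1   0.01  0.39] turn units [-0.01 -0.01  0.01]
```

Face is at about 140, and the dome top at about 130. I'll step down in small increments until contact.

```bash
H="python3 -m handwheel"
$H '-.1 0 .2 0 0 0;0 0 0 0 0 0' >/dev/null; python3 d.py 555 29.5 186|head -1
$H '0 0 .08 0 0 0;0 0 0 0 0 0' >/dev/null; python3 d.py 555 29.5 186|head -1
$H '0 0 .08 0 0 0;0 0 0 0 0 0' >/dev/null; python3 d.py 555 29.5 186|head -1
$H '0 0 .06 0 0 0;0 0 0 0 0 0' >/dev/null; python3 d.py 555 29.5 186
```

```text
t 21.6 tcp [555.1  29.1 190.9] rot [-179.99   -0.    101.71] F [-0.2  1.6 -3.7] w 20.0 grip 97.9
t 21.8 tcp [555.3  29.3 189.3] rot [ 1.7998e+02 -1.0000e-02  1.0171e+02] F [-0.  -0.  -3.3] w 19.8 grip 97.9
t 22.0 tcp [555.4  29.4 187.5] rot [179.95   0.   101.72] F [-1.3  0.3 -3.8] w 20.0 grip 97.9
t 22.2 tcp [555.9  29.4 186.7] rot [1.7989e+02 1.0000e-02 1.0172e+02] F [-0.8  0.3 -0.1] w 20.0 grip 97.9
shift units [ 0.01 -0.03  0.03] turn units [0.02 0.   0.01]
```

```bash
H="python3 -m handwheel"
$H '0 0 .06 0 0 0;0 0 0 0 0 0' >/dev/null; python3 d.py 555 29.5 186|head -1
$H '0 0 .06 0 0 0;0 0 0 0 0 0' >/dev/null; python3 d.py 555 29.5 186|head -1
$H '0 0 .06 0 0 0;0 0 0 0 0 0' >/dev/null; python3 d.py 555 29.5 186|head -1
```

```text
t 22.4 tcp [556.2  29.4 185.6] rot [1.7984e+02 3.0000e-02 1.0172e+02] F [-0.6 -0.7  4.2] w 20.0 grip 97.8
t 22.6 tcp [556.2  29.4 184.2] rot [1.7984e+02 3.0000e-02 1.0172e+02] F [-1.4  0.7  6. ] w 19.8 grip 97.8
t 22.8 tcp [556.4  29.4 183.1] rot [1.7981e+02 4.0000e-02 1.0173e+02] F [-1.8 -0.2  6.8] w 19.8 grip 98.1
```

```bash
H="python3 -m handwheel"
$H '0 0 .06 0 0 0;0 0 0 0 0 0' >/dev/null; python3 d.py 555 29.5 186|head -1
$H '0 0 -.5 0 0 0;0 0 -.3 0 0 0;0 0 0 0 0 0' >/dev/null; python3 d.py 555 29.5 186
$H '0 -.04 .4 0 0 0;0 0 .3 0 0 0;0 0 0 0 0 0' >/dev/null; python3 d.py 555 29.5 182
$H '0 0 .06 0 0 0;0 0 0 0 0 0' >/dev/null; python3 d.py 555 29.5 186|head -1
$H '0 0 .06 0 0 0;0 0 0 0 0 0' >/dev/null; python3 d.py 555 29.5 186|head -1
```

```text
t 23.0 tcp [556.7  29.4 182.1] rot [1.7977e+02 5.0000e-02 1.0173e+02] F [-1.5  0.4  8.9] w 19.9 grip 98.3
t 23.3 tcp [556.1  29.3 201. ] rot [1.7986e+02 3.0000e-02 1.0172e+02] F [ 0.9 -0.4 -3.2] w 19.7 grip 98.0
shift units [ 0.02 -0.04  0.6 ] turn units [0.03 0.01 0.  ]
t 23.6 tcp [553.5  29.2 181.1] rot [-1.7992e+02 -3.0000e-02  1.0172e+02] F [ 0.2  0.4 -2.2] w 19.6 grip 98.7
shift units [-0.    0.06 -0.04] turn units [-0.02 -0.01  0.  ]
t 23.8 tcp [553.9  29.2 180.8] rot [-1.7998e+02 -1.0000e-02  1.0172e+02] F [-1.7 -0.2  0.5] w 20.0 grip 98.6
t 24.0 tcp [554.7  29.2 180.5] rot [1.7991e+02 2.0000e-02 1.0172e+02] F [-3.1 -1.   5.7] w 20.0 grip 98.7
```

```bash
H="python3 -m handwheel"
$H '0 0 .06 0 0 0;0 0 0 0 0 0' >/dev/null; python3 d.py 555 29.5 186|head -1
$H '0 0 .06 0 0 0;0 0 0 0 0 0' >/dev/null; python3 d.py 555 29.5 186|head -1
$H '0 0 .06 0 0 0;0 0 0 0 0 0' >/dev/null; python3 d.py 555 29.5 186|head -1
```

```text
t 24.2 tcp [555.4  29.1 180.2] rot [1.7981e+02 5.0000e-02 1.0172e+02] F [-3.  -0.1 10.7] w 20.0 grip 99.1
t 24.4 tcp [556.2  29.1 179.7] rot [1.7970e+02 8.0000e-02 1.0173e+02] F [-3.2  0.6 13.1] w 20.2 grip 99.5
t 24.6 tcp [556.7  29.  179.1] rot [1.7963e+02 1.0000e-01 1.0173e+02] F [-5.   0.4 16.1] w 19.8 grip 99.9
```

```bash
H="python3 -m handwheel"
$H '0 0 .06 0 0 0;0 0 0 0 0 0' >/dev/null; python3 d.py 555 29.5 186|head -1
$H '0 0 -.5 0 0 0;0 0 -.3 0 0 0;0 0 0 0 0 0;0 0 0 0 0 0' >/dev/null; python3 d.py 555 29.5 182
$H '0 0 .4 0 0 0;0 0 .24 0 0 0;0 0 0 0 0 0;0 0 0 0 0 0' >/dev/null; python3 d.py 555 29.5 178
$H '0 0 .06 0 0 0;0 0 0 0 0 0' >/dev/null; python3 d.py 555 29.5 178|head -1
```

```text
t 24.8 tcp [557.   29.  178.4] rot [1.7958e+02 1.1000e-01 1.0173e+02] F [-5.2  0.8 20.3] w 20.1 grip 100.2
t 25.2 tcp [554.1  29.2 192.8] rot [-1.7999e+02 -2.0000e-02  1.0172e+02] F [-0.5  0.2 -3. ] w 19.9 grip 98.3
shift units [0.   0.04 0.43] turn units [-0.   -0.    0.01]
t 25.6 tcp [554.6  29.2 177.4] rot [179.95   0.   101.72] F [-1.2  1.   1.7] w 19.6 grip 99.1
shift units [ 0.01  0.02 -0.02] turn units [0.01 0.   0.  ]
t 25.8 tcp [554.8  29.2 177.3] rot [1.7990e+02 2.0000e-02 1.0173e+02] F [-2.1 -0.2  7.9] w 20.0 grip 99.2
```

```bash
H="python3 -m handwheel"
$H '0 0 .05 0 0 0;0 0 0 0 0 0' >/dev/null; python3 d.py 555 29.5 178|head -1
$H '0 0 .05 0 0 0;0 0 0 0 0 0' >/dev/null; python3 d.py 555 29.5 178|head -1
$H '0 0 .05 0 0 0;0 0 0 0 0 0' >/dev/null; python3 d.py 555 29.5 178|head -1
```

```text
t 26.0 tcp [555.2  29.1 177.1] rot [1.7983e+02 4.0000e-02 1.0172e+02] F [-3.6  0.5 12.1] w 19.9 grip 99.5
t 26.2 tcp [555.8  29.1 176.8] rot [1.7975e+02 7.0000e-02 1.0173e+02] F [-4.4  0.2 16.6] w 20.0 grip 99.8
t 26.4 tcp [556.2  29.  176.5] rot [1.7968e+02 9.0000e-02 1.0173e+02] F [-5.2 -0.9 19.7] w 20.0 grip 100.2
```

```bash
H="python3 -m handwheel"
$H '0 0 .04 0 0 0;0 0 0 0 0 0' >/dev/null; python3 d.py 555 29.5 178|head -1
$H '0 0 .04 0 0 0;0 0 0 0 0 0' >/dev/null; python3 d.py 555 29.5 178|head -1
```

```text
t 26.6 tcp [556.4  29.  176.5] rot [1.7965e+02 1.0000e-01 1.0173e+02] F [-6.9  0.6 23.6] w 19.9 grip 100.7
t 26.8 tcp [556.5  29.  176.4] rot [1.7962e+02 1.1000e-01 1.0173e+02] F [-8.7  0.3 28.5] w 19.9 grip 101.1
```

```bash
H="python3 -m handwheel"
$H '0 0 -.5 0 0 0;0 0 -.3 0 0 0;0 0 0 0 0 0;0 0 0 0 0 0' >/dev/null; python3 d.py 555 29.5 177
$H '0 0 .4 0 0 0;0 0 .2 0 0 0;0 0 0 0 0 0;0 0 0 0 0 0' >/dev/null; python3 d.py 555 29.5 177|head -1
$H '0 0 .06 0 0 0;0 0 0 0 0 0' >/dev/null; python3 d.py 555 29.5 177|head -1
$H '0 0 .05 0 0 0;0 0 0 0 0 0' >/dev/null; python3 d.py 555 29.5 177|head -1
```

```text
t 27.2 tcp [553.8  29.2 189. ] rot [-1.7994e+02 -3.0000e-02  1.0172e+02] F [-0.8 -0.3 -4.4] w 20.1 grip 98.0
shift units [0.   0.05 0.48] turn units [-0.01 -0.01  0.  ]
t 27.6 tcp [554.5  29.2 176.3] rot [1.7994e+02 1.0000e-02 1.0172e+02] F [-2.5 -0.3  8.2] w 20.1 grip 99.9
t 27.8 tcp [554.6  29.1 176.1] rot [1.7991e+02 3.0000e-02 1.0173e+02] F [-5.8 -0.5 15.8] w 20.2 grip 100.2
t 28.0 tcp [554.7  29.1 176. ] rot [1.7988e+02 4.0000e-02 1.0173e+02] F [-7.6  0.5 20.7] w 19.8 grip 100.8
```

```bash
H="python3 -m handwheel"
$H '0 0 .05 0 0 0;0 0 0 0 0 0' >/dev/null; python3 d.py 555 29.5 177|head -1
$H '0 0 -.5 0 0 0;0 0 -.8 0 0 0;0 0 -.8 0 0 0;.4 0 0 0 0 0;.8 0 0 0 0 0' >/dev/null
$H '1 0 0 0 0 0;1 0 0 0 0 0;1 0 0 0 0 0;1 0 0 0 0 0;1 0 0 0 0 0' >/dev/null
$H '1 0 0 0 0 0;1 0 0 0 0 0;.8 0 0 0 0 0;0 0 0 0 0 0' >/dev/null
python3 d.py 503.3 281.6 120
python3 - <<'E'
from h import *
s=shot('side','pics/s7.png');t=shot('top','pics/t7.png')
a=cv2.resize(s["image"][210:270,300:360,::-1],None,fx=9,fy=9,interpolation=2)
cv2.imwrite('pics/c7.png',a)
# predicted pixel of rim-front & collar-front etc.
for z in (60,62,70,92,102,122): print(z,((proj(s,(555,29,z))-[300,210])*9).round())
E
```

```text
t 28.2 tcp [554.9  29.1 176. ] rot [1.7984e+02 6.0000e-02 1.0173e+02] F [-8.9  0.  25.9] w 19.9 grip 101.3
t 29.6 tcp [506.7 251.8 221.3] rot [-1.7985e+02 -5.0000e-02  1.0192e+02] F [-0.   0.  -3.2] w 19.4 grip 98.4
shift units [1.19 0.12 4.05] turn units [-0.03 -0.01  0.05]
60 [277. 342.]
62 [277. 337.]
70 [277. 315.]
92 [277. 254.]
102 [278. 226.]
122 [278. 167.]
```

View pics/c7.png

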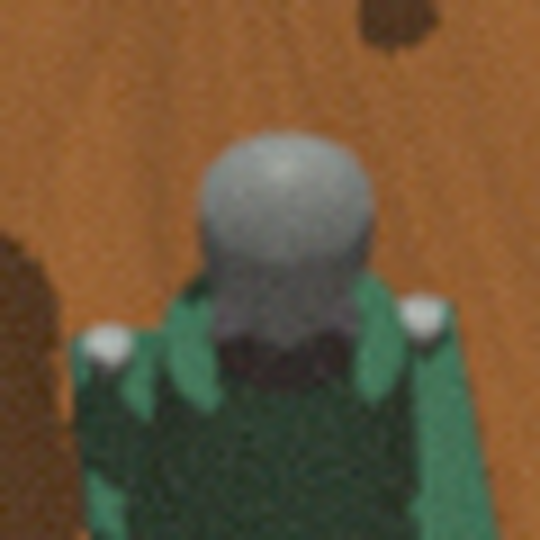

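The dome top is now about 3.3 px (≈10 mm) lower, at crop (287,130). The collar (388) sits on the rim, and the last tap met a solid stop with force rising 5 to 8 N per step and no movement. Next, the mallet goes back on its pad.

```bash
H="python3 -m handwheel"
python3 -c "
from h import *
s=load('pics/s7.png')
for z in (62,64,66): print(z,((proj(s,(558,11,z))-[300,210])*9).round())"
$H '1 .1 .5 0 0 0;.2 0 1 0 0 0;0 0 1 0 0 0;0 0 1 0 0 0;0 0 1 0 0 0' >/dev/null
$H '0 0 .8 0 0 0;0 0 .3 0 0 0;0 0 .2 0 0 0;0 0 0 0 0 0;0 0 0 0 0 0' >/dev/null
python3 d.py 502.5 283 61.5
```

```text
62 [303. 394.]
64 [303. 388.]
66 [303. 383.]
t 30.7 tcp [506.1 279.6  79.8] rot [ 1.7984e+02 -2.0000e-02  1.0171e+02] F [ 1.   0.4 -2.4] w 20.0 grip 98.2
shift units [ 0.16 -0.11  0.73] turn units [ 0.03 -0.    0.  ]
```

```bash
H="python3 -m handwheel"
$H '.16 -.1 .2 0 0 0;0 0 .2 0 0 0;0 0 .1 0 0 0;0 0 0 0 0 0;0 0 0 0 0 0' >/dev/null
python3 d.py 502.5 283 61.5
$H '0 0 .08 0 0 0;0 0 0 0 0 0' >/dev/null; python3 d.py 502.5 283 61.5|head -1
$H '0 0 .05 0 0 0;0 0 0 0 0 0' >/dev/null; python3 d.py 502.5 283 61.5|head -1
```

```text
t 31.2 tcp [501.8 282.8  66.2] rot [179.96   0.   101.73] F [-0.3 -0.5 -2.3] w 20.0 grip 98.3
shift units [0.   0.03 0.19] turn units [0.01 0.   0.01]
t 31.4 tcp [501.9 282.8  64.2] rot [179.96   0.   101.72] F [ 1.  -0.3 -3.2] w 19.8 grip 98.3
t 31.6 tcp [501.8 282.7  62.9] rot [179.97   0.   101.72] F [-1.  -0.5 -3.2] w 19.9 grip 98.3
```

```bash
H="python3 -m handwheel"
$H '0 0 .05 0 0 0;0 0 0 0 0 0' >/dev/null; python3 d.py 502.5 283 61.5|head -1
$H '0 0 .04 0 0 0;0 0 0 0 0 0' >/dev/null; python3 d.py 502.5 283 61.5|head -1
$H '0 0 .04 0 0 0;0 0 0 0 0 0' >/dev/null; python3 d.py 502.5 283 61.5|head -1
```

```text
t 31.8 tcp [502.  282.9  61.9] rot [179.94  -0.   101.72] F [ 0.3 -0.4 -2.5] w 20.0 grip 98.7
t 32.0 tcp [502.1 282.9  61.8] rot [179.93  -0.   101.73] F [-1.  -0.6  3.9] w 20.0 grip 99.6
t 32.2 tcp [502.2 283.   61.7] rot [179.92  -0.   101.73] F [-3.  -2.4 10.7] w 20.0 grip 100.3
```

Mallet is in contact with the pad at the original height. I'll ease off, release, lift straight up and back away.

```bash
H="python3 -m handwheel"
$H '0 0 -.04 0 0 0;0 0 0 0 0 0' >/dev/null
$H '0 0 0 0 0 0;0 0 0 0 0 0;0 0 0 0 0 0;0 0 0 0 0 0;0 0 0 0 0 0' 0 >/dev/null
python3 d.py 502.5 283 61.5|head -1
$H '0 0 -.3 0 0 0;0 0 -.8 0 0 0;0 0 -1 0 0 0;0 0 -1 0 0 0;0 0 -1 0 0 0' >/dev/null
$H '0 0 -1 0 0 0;1 -.5 0 0 0 0;1 -.5 0 0 0 0;1 -.5 0 0 0 0;1 -.5 0 0 0 0' >/dev/null
$H '1 -.5 0 0 0 0;1 -.5 0 0 0 0;0 0 0 0 0 0;0 0 0 0 0 0;0 0 0 0 0 0' >/dev/null
python3 d.py 502.5 283 61.5|head -1
python3 - <<'E'
from h import *
s=shot('side','pics/s8.png');t=shot('top','pics/t8.png')
s0=load('pics/side0.png');t0=load('pics/top0.png')
# compare mallet, flat/cone regions with the start picture
for n,c,o,b in [('mallet side',s,s0,(270,150,315,205)),('mallet top',t,t0,(195,240,245,285)),('stakes side',s,s0,(285,322,335,395)),('stakes top',t,t0,(410,262,474,300))]:
    x,y,X,Y=b; A=c["image"][y:Y,x:X];B=o["image"][y:Y,x:X]
    sh,_=cv2.phaseCorrelate(A.mean(2),B.mean(2)); print(n,np.abs(A.astype(float)-B).mean().round(1),np.round(sh,1))
im=s["image"][150:205,270:315]; w=(im.min(2)>110); yy,xx=np.nonzero(w); print('white head',xx.mean()+270,yy.mean()+150,w.sum())
im=s0["image"][150:205,270:315]; w=(im.min(2)>110); yy,xx=np.nonzero(w); print('start',xx.mean()+270,yy.mean()+150,w.sum())
a=cv2.resize(s["image"][120:400,200:440,::-1],None,fx=1.7,fy=1.7);b=cv2.resize(t["image"][190:310,180:520,::-1],None,fx=1.1,fy=1.1)
out=np.zeros((476,800,3),np.uint8); out[:,:408]=a; out[:132,410:410+374]=b; cv2.imwrite('pics/c8.png',out)
E
```

```text
t 32.9 tcp [501.9 282.8  60.7] rot [179.95  -0.   101.72] F [-0.1 -0.3 -0.2] w 85.1 grip 0.0
t 34.4 tcp [398.3 414.  188.5] rot [1.7993e+02 1.0000e-02 1.0170e+02] F [ 0.8 -0.7  0.6] w 85.4 grip 0.0
mallet side 5.9 [0.8 0.4]
mallet top 6.7 [0.4 0.1]
stakes side 3.9 [0.  0.5]
stakes top 6.8 [ 0. -0.]
white head 292.83098591549293 179.6338028169014 71
start 293.22058823529414 180.0 68
```

The mallet is upright at its starting place: its white head is within 0.5 px of the start image. The other stakes haven't moved, and the arm touches nothing.

```bash
python3 -c "
from rig import manip; print(manip.hand_in())"
```

```text
the job is handed in; nothing more can be done
None
```

I handed the job in at about 34 s; no verdict came back. The dome stake is in the socket, tapped down in four light taps (none over about 32 N) to a solid stop. The mallet is upright on its pad, and the other two stakes are in their holes.

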